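# Close a two-part casting mould and hold it pressed shut

## Robot

A 7-joint arm with a two-finger parallel gripper is mounted at the origin on a cart in front of the work surface, level with it; the furniture and walls round the work are solid. World frame = base frame: x ahead of the robot, y to its left, z up, the work surface at z = 0. Lengths are in mm, angles in degrees, forces in N, time in s.
With the tool pointing down it reaches from about 400 to 900 mm from the base axis. Payload 5.5 kg.
Tool frame: the origin (TCP) lies on the centre line of the jaws, within the pads' length; the fingertips stand 17 mm ahead of it and the grasp point (between the pads) lies 2 mm behind it; z points along the fingers, y is the direction in which the jaws open and shut (so a half turn about z gives the same grasp; the last joint's range is limited). The gripper opens to 92 mm and grips with 3 to 60 N. Pads are 19 mm wide; open, the fingers measure 130 mm over their backs; the gripper's body (75 mm by 190 mm) begins 47 mm behind the grasp point.
Start: joints at [90.825, 28.699, -24.465, 88.831, 12.651, 65.22, -12.049], TCP at [160.09, -629.977, 243.729] pointing down, gripper open.
Joint ranges: [-164.97, 164.97], [-17.58, 116.51], [-87.97, 89.64], [11.32, 138.91], [-80.73, 260.73], [10.89, 115.49], [-147.41, 147.41]. Speed limits (degrees/s): [147.25, 147.25, 180, 180, 180, 180, 180].

## Interface

Orientations are given as a 3x3 rotation matrix whose columns are the frame's x, y, z axes.
In Python, from workcell import manip gives the robot as it stands. The module is installed in compiled form; this text tells all that it offers.
- The arm moves only by the tool servo_tool, never from a script. Its argument "series" is one flat list of numbers, 7 for each row, row after row: the opening, from 0 (shut) to 1 (fully open), then the shift along the world's x, y, z in mm, then the turn, a rotation vector about the world's x, y, z in rad. A call has 1 to 10 rows; each row is the pose to reach, as a shift and turn from the pose commanded when the call began; what a row does not reach only later rows make up. A row lasts 1/12 s, in which the tool goes at most 41.7 mm and 7.16 degrees, less where a joint would pass 70% of its speed; a pose out of reach is approached as far as the arm can. A call with a gripper value outside its range is refused whole. The fingers move at their own pace and stop on an object; the grip force is fixed at half the most. Time passes only in rows, so rows that repeat a pose let the fingers close. It gives the time, the measured TCP pose, the force and the opening at its end, in the units of the state.
- manip.state(): the state, without advancing time (a new reading comes with each control period).
- manip.grab_frame(name): name is "scene" or "top" or "wrist"; returns (picture, depth): 384x512x3 uint8, red, green, blue; 384x512 float32, mm along the optical axis (not along the pixel's ray), 0 where there is no reading.
- manip.get_calibration(name): a dict with "vfov" (degrees; the focal length in pixels is half the picture's height over the tangent of half this angle, whatever the lens; pixels are square), "cx", "cy" (the principal point, pixels), "R" (3x3) and "t" (3): a world point X has camera coordinates R X + t; the wrist camera has in their place "mount" (4x4, takes a point from camera to tool coordinates, whose origin is the TCP and whose axes are the flange's). Camera axes: x right, y down, z forward; pixel columns grow to the right and rows downward; lengths in mm; the calibration is good to about 2 mm. The wrist camera is an equidistant fisheye: a pixel r from the principal point sees the ray r / f radians off the axis. A picture is of the moment at which its call begins: read the wrist's pose just before it. get_calibration takes no time and is no camera call.
- manip.close_job(): hands the job in, once; it reports no verdict.
The state is a dict: "t": time; "joints": joint angles; "qd": joint speeds; "joint_torque": joint torques, N m; "tool_pos": TCP position; "orientation": TCP orientation; "force": force on the tool from outside, world axes, zero at the start; "moment": the same for the moment, N m; "grip_width": opening from 0.0 (shut) to 1.0 (fully open).
Only numpy, scipy, OpenCV 4.12 (cv2) and the standard library are available. Lean on these libraries where they do the work, as an engineer would, in place of code of your own. Each camera call takes 0.05 s, during which the arm holds its last target. There are 200 camera calls.

## Task

Get the little casting mould ready: only one of the two brass sleeves fits the core pin in the middle of the lower half, so try them on it, leave the one that slides right down into the pocket on the pin and put the other in the steel tray. Then fit the blue upper half over the two dowels, push it down against the spring pins until the two halves meet all round, and finish while still holding it pressed shut, ready for its clamp: do not let go of it. Leave the timer, beaker, forceps and small bottle alone.

Things in the scene. Friction and masses are not known exactly. Their poses are not given: they have to be found in the camera images.
- lower_half: Lower mould half, fixed to the bench: aluminium block 56 x 108 mm (own x and y, long axis y) on a dark base plate 78 x 132 mm. Origin: centre of the underside, z up. Its flat top is the parting face. Two 8 mm steel dowels stand 34 mm above that face at x = 0, y = +42 and -42 mm; their last 8 mm taper to 3 mm. In its middle are a pocket and the core pin.
- parting_face (a point): Centre of the lower half's flat top, 32 mm above the bench; axes of the lower half. Two brass spring pins of 7 mm at x, y = (+16, +24) and (-16, -24) mm stand 5 mm above the face.
- pocket_floor (a point): Foot of the core pin on the pocket floor, 26 mm above the bench; axes of the lower half. The round pocket is 30 mm wide, 6 mm deep. The steel core pin is 10 mm thick up to 14 mm above this floor, then a 3 mm tall cone, then a 6 mm tip with a tapered end, 28 mm above this floor in all.
- spring_pin_1 (a joint): How far the spring pin at (+16, +24) mm is pushed in, m: 0 standing free, 0.005 when level with the parting face. It pushes back with 2 N at first and 4.5 N when level.
- spring_pin_2 (a joint): The same for the spring pin at (-16, -24) mm. The upper half's weight alone does not push the two pins in; closing the mould takes about 6 N on top of it, and when let go it lifts 5 mm again.
- upper_half: Upper mould half, loose, 0.33 kg, right way up: blue block 56 x 108 mm (own x, y; long axis y), 34 mm thick with its aluminium backing plate, on that a black grip bar 26 (x) x 46 (y) mm, 30 mm tall. Origin: centre of the underside, z up. 10 mm dowel holes right through at x = 0, y = +42 and -42 mm; a cavity 29 mm wide, 27 mm deep takes the sleeve. Fits either way round.
- grip_top (a point): Middle of the top of the upper half's black grip bar, 64 mm above the upper half's underside; axes of the upper half.
- sleeve_1: Brass sleeve, loose, 60 g, upright: 30 mm tall, 22 mm in diameter, with a flange 26 mm in diameter, 4 mm thick at the bottom. Origin: centre of the underside, z up. The two sleeves are alike outside, their bores differ (12 and 8 mm): one slides down the core pin until the flange stands on the pocket floor, the other stops on the cone about 15 mm above it.
- sleeve_2: The other brass sleeve, same outside sizes and origin.
- sleeve_1_mid (a point): The middle of sleeve_1, on its axis, 15 mm above its underside.
- sleeve_2_mid (a point): The middle of sleeve_2, on its axis, 15 mm above its underside.
- reject_tray: Low open steel tray, loose, 0.35 kg, 90 x 120 mm (own x and y), 18 mm tall, walls and floor 3 mm. Origin: centre of the underside, z up.
- lab_timer: White digital timer lying on its back, 70 x 66 x 19 mm; leave alone. Origin: centre of the underside.
- beaker_50: Small empty glass beaker, 46 mm wide, 58 mm tall; leave alone. Origin: centre of the underside.
- forceps: Steel forceps lying on the bench, 16 x 126 x 10 mm; leave alone. Origin: centre of the underside.
- bottle_small: Brown reagent bottle with a red cap, 44 mm wide, 89 mm tall; leave alone. Origin: centre of the underside.

How it is judged (in metres and radians):
On the way, in this order (a step that is already met when the one before it is completed fails the run):
1. the sleeve that fits stands on the pocket floor, over the core pin (((horizontal distance between sleeve_1 and pocket_floor below 0.004 m and z of sleeve_1 in the frame of pocket_floor below 0.003 m and angle between sleeve_1's own z axis and vertical below 0.15 rad) or (horizontal distance between sleeve_2 and pocket_floor below 0.004 m and z of sleeve_2 in the frame of pocket_floor below 0.003 m and angle between sleeve_2's own z axis and vertical below 0.15 rad))), for 0.2 s.
2. the upper half is on both dowels and pressed shut (horizontal distance between upper_half and parting_face below 0.004 m and z of upper_half in the frame of parting_face below 0.0015 m), for 0.2 s.
At the end, for the whole second after the job is handed in: The fitting sleeve stands on the pocket floor over the core pin (within 3 mm), the other is in the steel tray, and the upper half sits on both dowels, underside within 1.5 mm of the parting face, both spring pins pushed in over 3.5 mm, with the fingers still bearing on it (over 2 N) (all of step 2 and ((horizontal distance between sleeve_1 and pocket_floor below 0.004 m and z of sleeve_1 in the frame of pocket_floor below 0.003 m and angle between sleeve_1's own z axis and vertical below 0.15 rad and x of sleeve_2_mid in the frame of reject_tray between -0.042 and 0.042 m and y of sleeve_2_mid in the frame of reject_tray between -0.057 and 0.057 m and z of sleeve_2_mid in the frame of reject_tray below 0.025 m) or (horizontal distance between sleeve_2 and pocket_floor below 0.004 m and z of sleeve_2 in the frame of pocket_floor below 0.003 m and angle between sleeve_2's own z axis and vertical below 0.15 rad and x of sleeve_1_mid in the frame of reject_tray between -0.042 and 0.042 m and y of sleeve_1_mid in the frame of reject_tray between -0.057 and 0.057 m and z of sleeve_1_mid in the frame of reject_tray below 0.025 m)) and angle between the y axis of upper_half and the y axis of lower_half, either way round below 0.07 rad and angle between upper_half's own z axis and vertical below 0.04 rad and value of joint each of spring_pin_1, spring_pin_2 above 0.0035 m and contact force between the fingers and upper_half above 2 N); the arm keeps its last pose, push and grip.
It fails at once if the timer, beaker, forceps or small bottle is pushed more than 25 mm or tipped (distance of any of lab_timer, beaker_50, forceps, bottle_small from where it was at the start of the episode above 0.025 m or angle between any of beaker_50, bottle_small's own z axis and vertical above 0.5 rad).
It also fails if it takes over 64 s, if anything falls off the work surface, if the arm or the gripper's body presses on something with over 40 N, if the wrist force passes 120 N, or if a joint passes its speed limit or range.

## Working session

There is one attempt and no reset: what is moved stays moved. The work goes in short steps, Python scripts to look and compute and a tool call to move; the robot and the scene stay as the last step left them, time stands still between calls to the robot, and variables do not carry over. Pictures are saved under pics/ and viewed, about 8 in all and at most 12, crops included, and the job is handed in when it is done.

Besides the shell and the picture viewer there is one more tool, called after ">>>" as a command line: name --argument value ..., lists and objects as JSON in quotes. servo_tool: Moves the arm, as the interface text tells. Its arguments: {"type":"object","properties":{"series":{"type":"array","items":{"type":"number"}}},"required":["series"]}

```bash
mkdir -p pics; cat > h.py <<'E'
import numpy as np, cv2
from workcell import manip
def grab(name):
    s=manip.state(); p,d=manip.grab_frame(name); c=manip.get_calibration(name)
    f=p.shape[0]/2/np.tan(np.radians(c['vfov']/2))
    H,W=d.shape; v,u=np.mgrid[0:H,0:W].astype(float)
    x=u-c['cx'];y=v-c['cy']
    if name=='wrist':
        r=np.hypot(x,y)+1e-9; th=r/f; X=np.stack([np.tan(th)*x/r*d,np.tan(th)*y/r*d,d],-1)
        M=np.array(c['mount']); X=X@M[:3,:3].T+M[:3,3]
        P=X@np.array(s['orientation']).T+np.array(s['tool_pos'])
    else:
        X=np.stack([x/f*d,y/f*d,d],-1); P=(X-np.array(c['t']))@np.array(c['R'])
    P[d<=0]=np.nan
    return p,d,P
def save(p,n,k=1): cv2.imwrite('pics/'+n,cv2.cvtColor(cv2.resize(p,None,fx=k,fy=k,interpolation=cv2.INTER_CUBIC),cv2.COLOR_RGB2BGR))
E
python3 - <<'E'
from h import *
for n in ['top','scene']:
    p,d,P=grab(n); save(p,n+'0.png',1.5); np.savez(n+'0',p=p,d=d,P=P)
    print(n,manip.get_calibration(n))
s=manip.state();print(s['t'],s['orientation'],s['force'])
E
```

```text
top {'vfov': 56.0865902880416, 'cx': 254.96351130166977, 'cy': 184.0801544338068, 'R': array([[-3.87755781e-02, -9.99247918e-01,  2.31425169e-04],
       [-9.78596168e-01,  3.79273475e-02, -2.02264815e-01],
       [ 2.02103918e-01, -8.06940691e-03, -9.79330838e-01]]), 't': array([104.9462959 , 581.89600771, 897.86643087])}
scene {'vfov': 55.99651091741403, 'cx': 253.25324665954153, 'cy': 189.31816942970448, 'R': array([[-0.72636247, -0.68711206,  0.01657053],
       [-0.42139788,  0.42616458, -0.80050458],
       [ 0.54297457, -0.58843927, -0.59909752]]), 't': array([456.11373391, 283.48345281, 754.94324897])}
0.1 [[ 9.69193080e-01  2.46301935e-01 -3.60495020e-04]
 [ 2.46302189e-01 -9.69191585e-01  1.70421712e-03]
 [ 7.03632344e-05 -1.74050615e-03 -9.99998483e-01]] [-0.26335259 -0.64180784 -0.18770539]
```

View pics/top0.png

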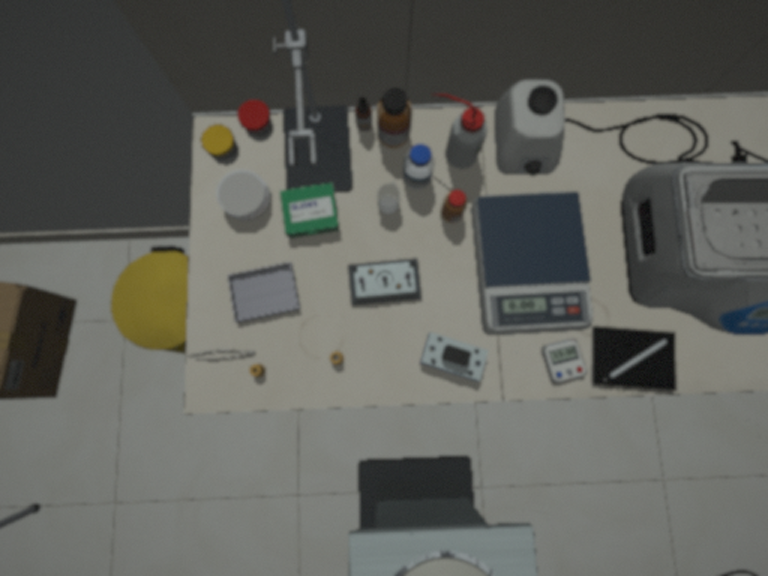

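Top view (1.5x): sleeves near (257,370) and (337,360), upper half (454,358), lower half (384,282), tray (264,292), forceps (223,355), timer (565,362), beaker (389,203), bottle (455,205).

```bash
python3 - <<'E'
from h import *
z=np.load('top0.npz');P=z['P'];p=z['p']
for n,(u,v),w in [('slA',(257,370),8),('slB',(337,360),8),('upper',(454,358),30),('lower',(384,282),32),('tray',(264,292),32),('forc',(223,355),20),('timer',(565,362),18)]:
    u=int(u/1.5);v=int(v/1.5);Q=P[v-w:v+w+1,u-w:u+w+1].reshape(-1,3);Q=Q[np.isfinite(Q[:,2])]
    zmax=np.percentile(Q[:,2],98)
    for lo,hi in [(6,26),(26,50),(50,90)]:
        S=Q[(Q[:,2]>lo)&(Q[:,2]<hi)]
        if len(S)>8:
            r=cv2.minAreaRect(S[:,:2].astype(np.float32)); print(n,lo,len(S),S.mean(0).round(),np.round(r[0]),np.round(r[1]),round(r[2],1),'zmax',round(zmax))
    print(n,'centre pixel',P[v,u].round())
E
```

```text
slA 6 23 [431. 311.  18.] [430. 313.] [15. 19.] 53.8 zmax 31
slA 26 42 [431. 316.  29.] [432. 315.] [19. 18.] 87.3 zmax 31
slA centre pixel [433. 310.  30.]
slB 6 10 [448. 173.  22.] [448. 171.] [16. 19.] 87.1 zmax 30
slB 26 33 [448. 172.  29.] [448. 173.] [19. 20.] 22.7 zmax 30
slB centre pixel [445. 173.  -3.]
upper 6 54 [450. -51.  16.] [471. -48.] [107. 117.] 70.1 zmax 63
upper 26 797 [450. -48.  35.] [472. -55.] [119. 124.] 70.0 zmax 63
upper 50 237 [453. -50.  60.] [467. -72.] [ 48. 127.] 35.2 zmax 63
upper centre pixel [439. -33.  64.]
lower 6 482 [577.  83.  11.] [585.  90.] [ 78. 150.] 3.6 zmax 34
lower 26 747 [585.  81.  32.] [586.  81.] [ 57. 108.] 3.3 zmax 34
lower 50 21 [585.  79.  58.] [585.  81.] [ 5. 89.] 3.4 zmax 34
lower centre pixel [581.  80.  26.]
tray 6 286 [575. 307.  14.] [602. 312.] [148. 125.] 10.1 zmax 17
tray centre pixel [577. 304.   3.]
forc 6 44 [463. 370.   9.] [464. 378.] [ 16. 108.] 4.5 zmax 10
forc 26 20 [431. 321.  29.] [432. 321.] [ 5. 18.] 89.0 zmax 10
forc centre pixel [464. 381.  -0.]
timer 6 654 [ 427. -237.   15.] [ 431. -246.] [93. 86.] 87.8 zmax 19
timer centre pixel [ 426. -238.   15.]
```

View pics/scene0.png

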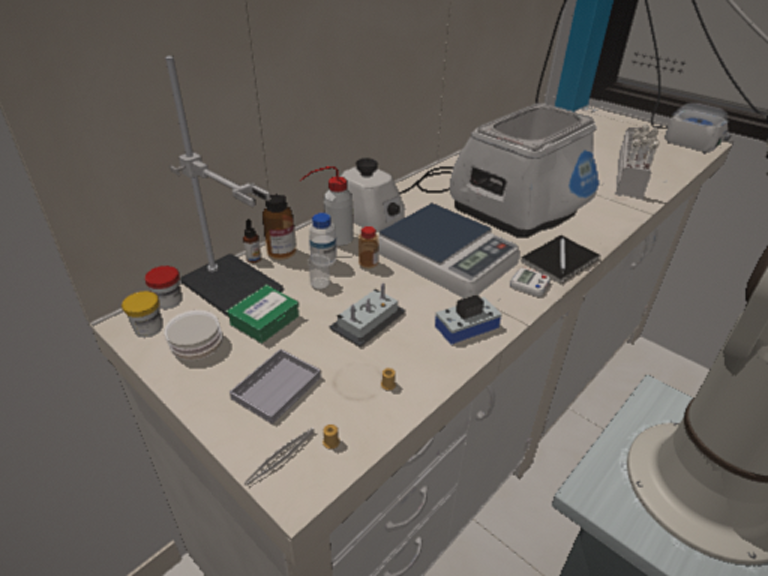

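```bash
python3 - <<'E'
from h import *
z=np.load('top0.npz');P=z['P']
def yaw(c,lo,hi,r):
    Q=P.reshape(-1,3);S=Q[(Q[:,2]>lo)&(Q[:,2]<hi)&(np.hypot(Q[:,0]-c[0],Q[:,1]-c[1])<r)]
    rr=cv2.minAreaRect(S[:,:2].astype(np.float32));b=cv2.boxPoints(rr);e=[b[1]-b[0],b[2]-b[1]];e=max(e,key=np.linalg.norm)
    if e[1]<0:e=-e
    print(c,np.round(rr[0],1),np.round(rr[1],1),'yaw of long axis as y:',np.degrees(np.arctan2(-e[0],e[1])).round(1))
yaw((585,81),28,36,64); yaw((448,-50),30,38,66); yaw((448,-50),55,75,60); yaw((577,304),10,22,85)
p=z['P']
Q=np.load('scene0.npz')['P'].reshape(-1,3);
for y0 in range(-700,300,100):
    S=Q[(Q[:,1]>y0)&(Q[:,1]<y0+100)&(Q[:,0]>380)&(Q[:,0]<560)]; print(y0,S[:,2].max().round() if len(S) else None,end=' ')
E
```

```text
(585, 81) [586.   80.7] [ 56.8 108. ] yaw of long axis as y: 3.8
(448, -50) [462.  -45.3] [108.4  98.5] yaw of long axis as y: -20.3
(448, -50) [441.9 -37.6] [45.6 26.1] yaw of long axis as y: -20.7
(577, 304) [574.3 305.2] [ 90.5 120.3] yaw of long axis as y: 9.8
-700 227.0 -600 228.0 -500 229.0 -400 229.0 -300 64.0 -200 65.0 -100 66.0 0 38.0 100 33.0 200 19.0
```

>>> servo_tool --series '[1, 190, 180, 0, 0, 0, 0, 1, 190, 180, 0, 0, 0, 0, 1, 190, 180, 0, 0, 0, 0, 1, 190, 180, 0, 0, 0, 0, 1, 190, 180, 0, 0, 0, 0, 1, 190, 180, 0, 0, 0, 0, 1, 190, 180, 0, 0, 0, 0, 1, 250, 380, 0, 0, 0, 0.4, 1, 250, 380, 0, 0, 0, 0.4, 1, 250, 380, 0, 0, 0, 0.4]'

```text
t: 0.93
tool_pos: [386.0, -328.6, 243.3]
orientation: [[0.808, 0.589, -0.0], [0.589, -0.808, 0.001], [-0.0, -0.001, -1.0]]
force: [0.9, -1.0, 0.1]
grip_width: 1.001
```

>>> servo_tool --series '[1, 75, 280, -10, 0, 0, 0.7, 1, 75, 280, -10, 0, 0, 0.7, 1, 75, 280, -10, 0, 0, 0.7, 1, 75, 280, -10, 0, 0, 0.7, 1, 75, 280, -10, 0, 0, 0.7, 1, 75, 280, -10, 0, 0, 0.7, 1, 75, 280, -10, 0, 0, 0.7, 1, 54, 572, -50, 0, 0, 1.01, 1, 54, 572, -50, 0, 0, 1.01, 1, 54, 572, -50, 0, 0, 1.01]'

```text
t: 1.77
tool_pos: [451.6, 74.9, 216.6]
orientation: [[-0.069, 0.998, 0.0], [0.998, 0.069, -0.0], [-0.0, 0.0, -1.0]]
force: [0.9, 0.0, 0.2]
grip_width: 1.0
```

>>> servo_tool --series '[1, -14, 167, -15, 0, 0, 0.1, 1, -14, 167, -15, 0, 0, 0.1, 1, -14, 167, -15, 0, 0, 0.1, 1, -14, 167, -15, 0, 0, 0.1, 1, -14, 167, -15, 0, 0, 0.1, 1, -14, 167, -15, 0, 0, 0.1]'

```text
t: 2.27
tool_pos: [436.3, 244.1, 201.7]
orientation: [[-0.17, 0.985, -0.001], [0.985, 0.17, 0.002], [0.002, -0.001, -1.0]]
force: [0.2, -1.0, -0.1]
grip_width: 0.998
```

```bash
python3 - <<'E'
from h import *
p,d,P=grab('wrist');save(p,'w1.png',1.5);np.savez('w1',p=p,d=d,P=P)
s=manip.state();print(s['tool_pos'],s['orientation'],s['joints'],manip.get_calibration('wrist'))
E
```

```text
[437.25509557 241.33509315 201.4193264 ] [[-1.65955795e-01  9.86132590e-01 -1.09023424e-03]
 [ 9.86133188e-01  1.65955799e-01 -8.74216993e-05]
 [ 9.47213081e-05 -1.08962431e-03 -9.99999402e-01]] [ 15.67649784  24.5253524  -58.24879625 111.76636463  24.74312067
  57.34144832 -44.53153285] {'vfov': 65.70646984690485, 'cx': 257.02975688868645, 'cy': 191.42438842890536, 'mount': array([[ 1.43559510e-04, -9.62363526e-01, -2.71765381e-01,
         7.40054437e+01],
       [ 9.99999274e-01,  4.63240568e-04, -1.11215939e-03,
        -7.28728318e-02],
       [ 1.19619438e-03, -2.71765024e-01,  9.62362895e-01,
        -1.40882632e+02],
       [ 0.00000000e+00,  0.00000000e+00,  0.00000000e+00,
         1.00000000e+00]])}
```

View pics/w1.png

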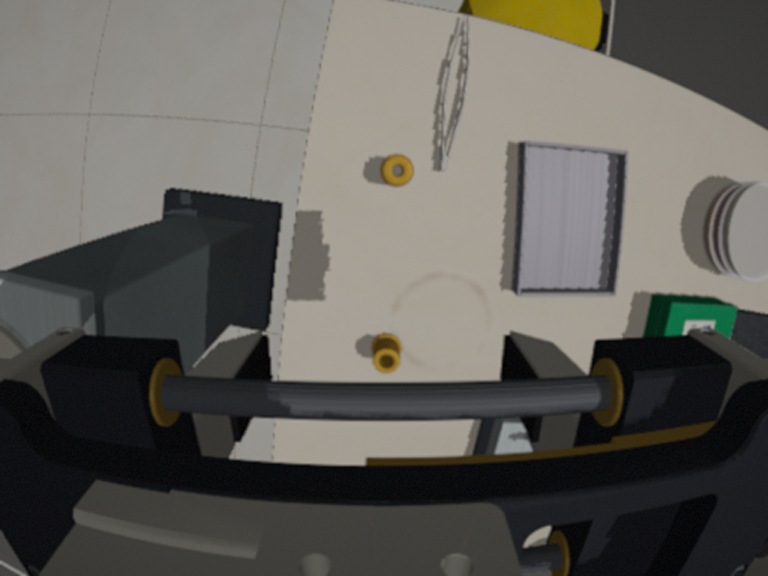

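Wrist view: sleeve A at (398,170) with a smallish bore, sleeve B at (386,358) with apparently a wider bore; tray (570,220), forceps (453,100). Measuring both and enlarging the tops.

```bash
python3 - <<'E'
from h import *
z=np.load('w1.npz');P=z['P'];p=z['p'];out=[]
for n,u,v,c in [('A',265,113,(432,315)),('B',257,238,(448,173))]:
    Q=P.reshape(-1,3);m=(Q[:,2]>25)&(Q[:,2]<35)&(np.hypot(Q[:,0]-c[0],Q[:,1]-c[1])<30);S=Q[m]
    (x,y),r=cv2.minEnclosingCircle(S[:,:2].astype(np.float32));print(n,len(S),(round(x,1),round(y,1)),round(r,1),S[:,2].mean().round(1))
    out.append(cv2.resize(p[v-20:v+20,u-20:u+20],(380,380),interpolation=cv2.INTER_CUBIC))
    out
save(np.hstack(out),'crop1.png')
Q=P.reshape(-1,3);S=Q[(Q[:,2]>10)&(Q[:,2]<25)&(np.hypot(Q[:,0]-576,Q[:,1]-305)<85)];r=cv2.minAreaRect(S[:,:2].astype(np.float32));print('tray',r)
E
```

```text
A 261 (431.7, 315.3) 10.6 29.6
B 191 (448.4, 172.9) 10.5 29.4
tray ((574.4039306640625, 304.77862548828125), (91.38497161865234, 119.94486999511719), 9.590494155883789)
```

View pics/crop1.png

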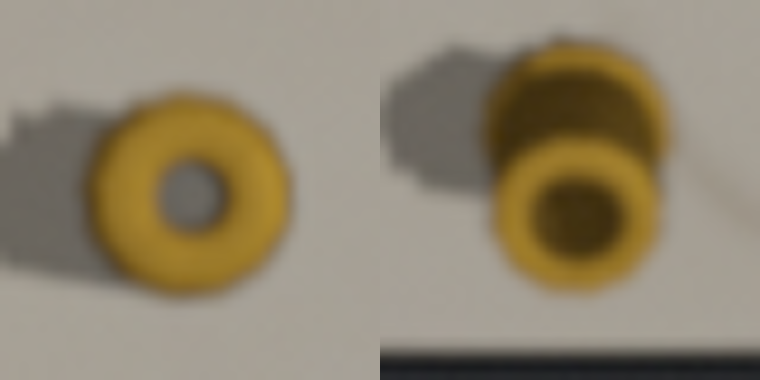

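Bore/outer ratio: A ≈ 8 mm, B ≈ 12 mm, so sleeve B should fit. I'll try B on the pin first.

>>> servo_tool --series '[1, 11, -68, -110, 0, 0, -0.1, 1, 11, -68, -110, 0, 0, -0.1, 1, 11, -68, -110, 0, 0, -0.1, 1, 11, -68, -110, 0, 0, -0.1, 1, 11, -68, -110, 0, 0, -0.1, 1, 11, -68, -145, 0, 0, -0.1, 1, 11, -68, -174, 0, 0, -0.1, 1, 11, -68, -174, 0, 0, -0.1, 1, 11, -68, -174, 0, 0, -0.1, 1, 11, -68, -174, 0, 0, -0.1]'

```text
t: 3.15
tool_pos: [450.3, 173.1, 29.7]
orientation: [[-0.063, 0.998, 0.002], [0.998, 0.063, 0.001], [0.001, 0.002, -1.0]]
force: [-0.2, 0.2, -0.1]
grip_width: 0.999
```

>>> servo_tool --series '[0.1, 0, 0, 0, 0, 0, 0, 0.1, 0, 0, 0, 0, 0, 0, 0.1, 0, 0, 0, 0, 0, 0, 0.1, 0, 0, 0, 0, 0, 0, 0.1, 0, 0, 0, 0, 0, 0, 0.1, 0, 0, 0, 0, 0, 0, 0.1, 0, 0, 0, 0, 0, 0, 0.1, 0, 0, 0, 0, 0, 0]'

```text
t: 3.82
tool_pos: [449.1, 172.3, 27.8]
orientation: [[-0.063, 0.998, -0.0], [0.998, 0.063, 0.0], [0.0, -0.0, -1.0]]
force: [-0.4, 0.0, -0.4]
grip_width: 0.468
```

>>> servo_tool --series '[0.1, 0, 0, 0, 0, 0, 0, 0.1, 0, 0, 0, 0, 0, 0, 0.1, 0, 0, 0, 0, 0, 0, 0.1, 0, 0, 0, 0, 0, 0, 0.1, 0, 0, 0, 0, 0, 0, 0.1, 0, 0, 0, 0, 0, 0, 0.1, 0, 0, 0, 0, 0, 0, 0.1, 0, 0, 30, 0, 0, 0, 0.1, 0, 0, 70, 0, 0, 0, 0.1, 0, 0, 90, 0, 0, 0]'

```text
t: 4.65
tool_pos: [449.6, 173.4, 120.4]
orientation: [[-0.064, 0.998, 0.001], [0.998, 0.064, 0.001], [0.001, 0.001, -1.0]]
force: [0.6, -0.1, -0.1]
grip_width: 0.23
```

```bash
python3 - <<'E'
from h import *
s=manip.state();print(s['tool_pos'],s['orientation'][:,1],s['grip_width'],s['force'])
p,d,P=grab('wrist');save(p,'w2.png',1.5);np.savez('w2',p=p,d=d,P=P)
E
```

```text
[449.60367703 173.39543138 120.37772893] [0.99794351 0.06408276 0.0014637 ] 0.22967250131657896 [ 0.58239763 -0.08692317 -0.06601061]
```

View pics/w2.png

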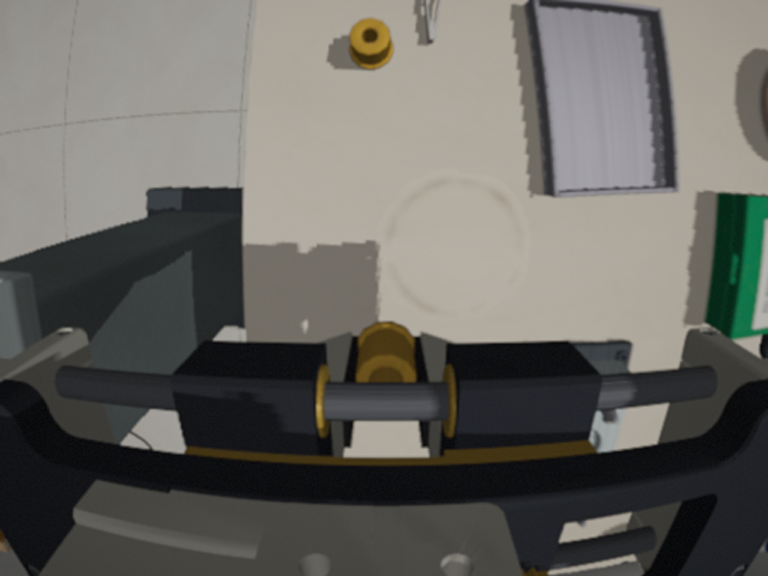

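Sleeve B is held between the pads at (386,350), opening 0.23 (21 mm), as expected. Next I'll view the lower half with the wrist camera.

>>> servo_tool --series '[0.1, 136, -158, 50, 0, 0, 0, 0.1, 136, -158, 50, 0, 0, 0, 0.1, 136, -158, 50, 0, 0, 0, 0.1, 136, -158, 50, 0, 0, 0, 0.1, 136, -158, 50, 0, 0, 0, 0.1, 136, -158, 50, 0, 0, 0, 0.1, 136, -158, 50, 0, 0, 0, 0.1, 136, -158, 50, 0, 0, 0]'

```text
t: 5.37
tool_pos: [584.7, 14.0, 167.2]
orientation: [[-0.061, 0.998, -0.001], [0.998, 0.061, 0.001], [0.001, -0.001, -1.0]]
force: [0.1, 0.1, -1.2]
grip_width: 0.233
```

```bash
python3 - <<'E'
from h import *
p,d,P=grab('wrist');save(p,'w3.png',1.5);np.savez('w3',p=p,d=d,P=P)
s=manip.state();T=np.array(s['tool_pos']);R=s['orientation'];print(T,R)
Q=P.reshape(-1,3);Q=Q[np.isfinite(Q[:,2])]
h=np.hypot(Q[:,0]-586,Q[:,1]-81)
S=Q[(Q[:,2]>29)&(Q[:,2]<35)&(h<64)];r=cv2.minAreaRect(S[:,:2].astype(np.float32));print('face',r,S[:,2].mean())
S=Q[(Q[:,2]>42)&(Q[:,2]<60)&(h<15)];print('pin',len(S),S.mean(0),S.max(0),S.min(0))
for sg in (1,-1):
    c=np.array([586-sg*42*.066,81+sg*42]);S=Q[(Q[:,2]>55)&(Q[:,2]<75)&(np.hypot(Q[:,0]-c[0],Q[:,1]-c[1])<14)]
    if len(S):print('dowel',sg,len(S),S.mean(0),S.max(0),S.min(0))
L=(Q-T)@R
m=(abs(L[:,0])<20)&(abs(L[:,1])<9)&(L[:,2]>5)&(L[:,2]<40)
L=L[m]
for z0 in range(4,32,3):
    S=L[(L[:,2]>z0)&(L[:,2]<=z0+3)]
    if len(S):print('held z',z0,len(S),'xmax',S[:,0].max().round(1),'ymean',S[:,1].mean().round(1))
E
```

```text
[584.04122968  15.29777872 167.16684577] [[-6.39766948e-02  9.97950309e-01 -1.47070811e-03]
 [ 9.97951040e-01  6.39778415e-02  7.46261161e-04]
 [ 8.38824287e-04 -1.41995136e-03 -9.99998640e-01]]
face ((586.23388671875, 80.2752685546875), (56.84299087524414, 108.09584045410156), 3.268277168273926) 31.921522257066336
pin 47 [585.54739791  80.30512068  49.34938792] [589.75076891  83.50664274  54.57214148] [582.55576807  77.01633033  42.00485694]
dowel 1 74 [583.59922188 121.27355321  62.47008427] [587.44997522 124.90319259  66.72898798] [579.89297143 118.32110285  55.70813875]
dowel -1 66 [588.63861944  39.10112695  62.57766183] [592.09849059  42.00048828  67.5075299 ] [585.20052797  35.04807212  56.41172006]
held z 4 64 xmax 9.9 ymean 0.4
held z 7 104 xmax 10.1 ymean 0.1
held z 10 109 xmax 9.9 ymean -0.2
held z 13 96 xmax 9.9 ymean 0.5
held z 16 91 xmax 10.0 ymean 0.1
held z 19 68 xmax 10.0 ymean 0.0
held z 22 161 xmax 11.9 ymean -0.1
held z 25 35 xmax 11.8 ymean 0.2
```

View pics/w3.png

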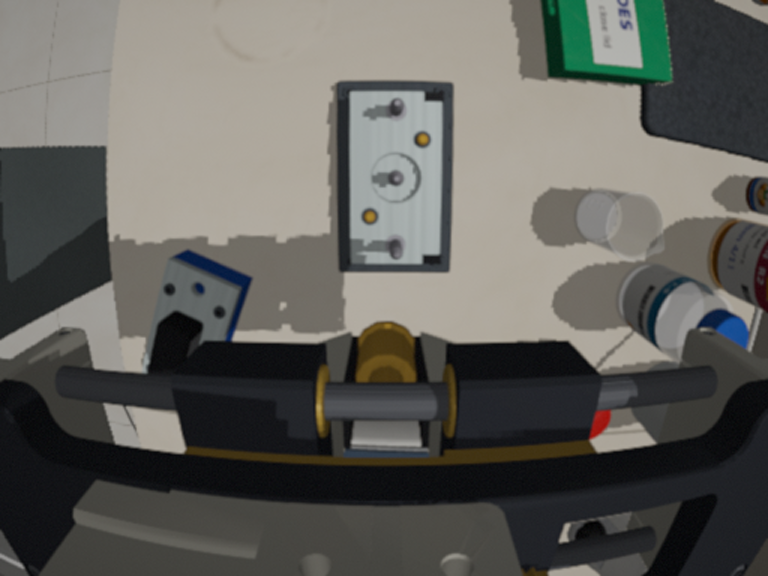

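Lower half long axis vertical in the picture, pin at (396,178), dowels (396,107)/(396,248); bar of the upper half lower left. Numbers agree with the top camera within 0.5 mm. Moving over the pin.

>>> servo_tool --series '[0.1, 1.9, 66, -30, 0, 0, 0, 0.1, 1.9, 66, -50, 0, 0, 0, 0.1, 1.9, 66, -60, 0, 0, 0, 0.1, 1.9, 66, -60, 0, 0, 0, 0.1, 1.9, 66, -60, 0, 0, 0, 0.1, 1.9, 66, -60, 0, 0, 0, 0.1, 1.9, 66, -60, 0, 0, 0, 0.1, 1.9, 66, -60, 0, 0, 0]'

```text
t: 6.08
tool_pos: [587.8, 79.3, 108.9]
orientation: [[-0.061, 0.998, 0.002], [0.998, 0.061, -0.0], [-0.001, 0.002, -1.0]]
force: [-0.5, -0.5, -0.9]
grip_width: 0.234
```

>>> servo_tool --series '[0.1, 0, 0, 0, 0, 0, 0, 0.1, 0, 0, 0, 0, 0, 0]'

```text
t: 6.25
tool_pos: [587.4, 79.6, 108.4]
orientation: [[-0.062, 0.998, 0.001], [0.998, 0.062, -0.0], [-0.0, 0.001, -1.0]]
force: [0.4, -0.3, -0.6]
grip_width: 0.232
```

>>> servo_tool --series '[0.1, 0, 0, 0, 0, 0, 0]'

```text
t: 6.33
tool_pos: [587.3, 79.8, 108.2]
orientation: [[-0.062, 0.998, 0.001], [0.998, 0.062, -0.0], [-0.0, 0.001, -1.0]]
force: [-0.3, 0.1, -0.8]
grip_width: 0.229
```

>>> servo_tool --series '[0.1, 0, 0, 0, 0, 0, 0]'

```text
t: 6.42
tool_pos: [587.2, 80.0, 108.0]
orientation: [[-0.063, 0.998, 0.0], [0.998, 0.063, -0.0], [-0.0, 0.0, -1.0]]
force: [-0.8, -0.0, -0.8]
grip_width: 0.231
```

>>> servo_tool --series '[0.1, -0.9, 0.9, -20, 0, 0, 0, 0.1, -0.9, 0.9, -20, 0, 0, 0, 0.1, -0.9, 0.9, -20, 0, 0, 0, 0.1, -0.9, 0.9, -20, 0, 0, 0, 0.1, -0.9, 0.9, -20, 0, 0, 0, 0.1, -0.9, 0.9, -20, 0, 0, 0, 0.1, -0.9, 0.9, -20, 0, 0, 0, 0.1, -0.9, 0.9, -20, 0, 0, 0, 0.1, -0.9, 0.9, -20, 0, 0, 0, 0.1, -0.9, 0.9, -20, 0, 0, 0]'

```text
t: 7.25
tool_pos: [586.2, 81.2, 87.9]
orientation: [[-0.063, 0.998, 0.0], [0.998, 0.063, -0.0], [-0.0, 0.0, -1.0]]
force: [-0.7, 0.6, -0.7]
grip_width: 0.228
```

```bash
python3 - <<'E'
from h import *
p,d,P=grab('wrist')
s=manip.state();T=np.array(s['tool_pos']);R=s['orientation'];print(T,s['force'])
Q=P.reshape(-1,3);Q=Q[np.isfinite(Q[:,2])]
h=np.hypot(Q[:,0]-586,Q[:,1]-81)
S=Q[(Q[:,2]>29)&(Q[:,2]<35)&(h<64)];print('face',S.max(0),S.min(0))
c=np.array([586-42*.06,80.3+42]);S=Q[(Q[:,2]>45)&(Q[:,2]<75)&(np.hypot(Q[:,0]-c[0],Q[:,1]-c[1])<14)];print('dowel',len(S),S.mean(0),S.max(0),S.min(0))
L=(Q-T)@R
L=L[(abs(L[:,0])<20)&(abs(L[:,1])<11.5)&(L[:,2]>22)&(L[:,2]<30)];print('flange',len(L),L.max(0),L.min(0),L.mean(0))
E
```

```text
[586.14358281  81.18664037  87.86305933] [-0.06035511  0.13183911 -0.4599157 ]
face [614.19915956 135.54058131  34.91951715] [555.05051259  25.57111258  29.1558931 ]
dowel 183 [583.88949201 123.59258073  60.04387139] [587.88991701 126.43433985  66.61980475] [580.14552884 118.60513625  45.02832263]
flange 255 [13.41431508 10.64297849 27.01688717] [ -5.64435122 -11.20257858  22.01444453] [ 8.92542791 -0.31150226 24.15210164]
```

>>> servo_tool --series '[0.1, 0.1, 0, -4, 0, 0, 0, 0.1, 0.1, 0, -8, 0, 0, 0, 0.1, 0.1, 0, -12, 0, 0, 0, 0.1, 0.1, 0, -14, 0, 0, 0, 0.1, 0.1, 0, -17, 0, 0, 0, 0.1, 0.1, 0, -19, 0, 0, 0, 0.1, 0.1, 0, -22, 0, 0, 0, 0.1, 0.1, 0, -24, 0, 0, 0, 0.1, 0.1, 0, -24, 0, 0, 0, 0.1, 0.1, 0, -24, 0, 0, 0]'

```text
t: 8.13
tool_pos: [586.1, 80.9, 63.6]
orientation: [[-0.063, 0.998, -0.0], [0.998, 0.063, -0.0], [-0.0, -0.0, -1.0]]
force: [-0.0, -0.8, -0.3]
grip_width: 0.235
```

>>> servo_tool --series '[0.1, 0, 0, -3, 0, 0, 0, 0.1, 0, 0, -6, 0, 0, 0, 0.1, 0, 0, -8, 0, 0, 0, 0.1, 0, 0, -10, 0, 0, 0, 0.1, 0, 0, -10.5, 0, 0, 0, 0.1, 0, 0, -10.5, 0, 0, 0, 0.1, 0, 0, -10.5, 0, 0, 0, 0.1, 0, 0, -10.5, 0, 0, 0]'

```text
t: 8.8
tool_pos: [586.3, 81.0, 53.7]
orientation: [[-0.063, 0.998, 0.0], [0.998, 0.063, -0.001], [-0.001, 0.0, -1.0]]
force: [-1.3, -2.5, 5.1]
grip_width: 0.232
```

>>> servo_tool --series '[0.5, 0, 0, 0, 0, 0, 0, 0.5, 0, 0, 0, 0, 0, 0, 0.5, 0, 0, 0, 0, 0, 0, 0.5, 0, 0, 0, 0, 0, 0, 0.5, 0, 0, 30, 0, 0, 0, 0.5, 0, 0, 60, 0, 0, 0, 0.5, 0, 0, 90, 0, 0, 0, 1, 0, -55, 100, 0, 0, 0, 1, 0, -55, 100, 0, 0, 0, 1, 0, -55, 100, 0, 0, 0]'

```text
t: 9.63
tool_pos: [587.3, 20.7, 153.9]
orientation: [[-0.057, 0.998, 0.001], [0.998, 0.057, -0.003], [-0.003, 0.001, -1.0]]
force: [-0.2, -1.3, -0.6]
grip_width: 0.671
```

```bash
python3 - <<'E'
from h import *
p,d,P=grab('wrist');np.savez('w4',p=p,d=d,P=P)
Q=P.reshape(-1,3);S=Q[(Q[:,2]>42)&(np.hypot(Q[:,0]-586,Q[:,1]-80.5)<18)]
print('sleeve top z',np.percentile(S[:,2],[10,30,50,70,90,99]).round(1),len(S))
T=S[(S[:,2]>52)];print(cv2.minEnclosingCircle(T[:,:2].astype(np.float32)))
print(manip.state()['tool_pos'])
E
```

```text
sleeve top z [51.8 55.  55.6 56.1 56.7 57.3] 449
((585.7979125976562, 81.054443359375), 10.683473587036133)
[586.66570649  23.35623523 153.49354307]
```

Sleeve B top is at z 56 = pocket floor + 30, centred on the pin: seated. Next is sleeve A; the forceps' tip is close to it, so I check and grip with jaws along y.

>>> servo_tool --series '[1, -154, 292, -20, 0, 0, 0.8, 1, -154, 292, -20, 0, 0, 0.8, 1, -154, 292, -20, 0, 0, 0.8, 1, -154, 292, -20, 0, 0, 0.8, 1, -154, 292, -20, 0, 0, 1.2, 1, -154, 292, -20, 0, 0, 1.2, 1, -154, 292, -20, 0, 0, 1.2, 1, -154, 292, -20, 0, 0, 1.2, 1, -154, 292, -20, 0, 0, 1.2, 1, -154, 292, -20, 0, 0, 1.2]'

```text
t: 10.52
tool_pos: [428.2, 323.0, 133.4]
orientation: [[-0.958, 0.288, -0.002], [0.288, 0.958, 0.003], [0.002, 0.002, -1.0]]
force: [0.2, -1.0, 0.1]
grip_width: 1.006
```

```bash
python3 - <<'E'
from h import *
Q=np.load('w1.npz')['P'].reshape(-1,3)
for y0 in range(300,450,20):
    S=Q[(Q[:,2]>5)&(Q[:,2]<14)&(Q[:,0]>446)&(Q[:,0]<500)&(Q[:,1]>y0)&(Q[:,1]<y0+20)]
    if len(S):print(y0,len(S),S[:,0].min().round(),S[:,0].max().round(),S[:,1].min().round())
s=manip.state();print(s['tool_pos'],s['orientation'][:,1],s['joints'])
E
```

```text
320 70 461.0 468.0 322.0
340 60 458.0 470.0 340.0
360 60 456.0 472.0 360.0
380 52 456.0 471.0 380.0
400 51 456.0 471.0 400.0
420 24 458.0 468.0 420.0
440 7 460.0 464.0 441.0
[428.22937106 323.01577094 133.40813823] [0.28807672 0.95760509 0.00207172] [  8.40749965  40.65032101 -64.86891554 109.72674806  43.38076107
  58.7764739   -2.66618912]
```

>>> servo_tool --series '[1, 0, -2.5, -50, 0, 0, 0.44, 1, 0, -2.5, -50, 0, 0, 0.44, 1, 0, -2.5, -50, 0, 0, 0.44, 1, 0, -2.5, -50, 0, 0, 0.44, 1, 0, -2.5, -50, 0, 0, 0.44, 1, 0, -2.5, -50, 0, 0, 0.44, 1, 0, -2.5, -50, 0, 0, 0.44, 1, 0, -2.5, -50, 0, 0, 0.44, 1, 0, -2.5, -50, 0, 0, 0.44]'

```text
t: 11.27
tool_pos: [432.2, 315.9, 83.5]
orientation: [[-0.991, -0.131, 0.0], [-0.131, 0.991, 0.0], [-0.0, -0.0, -1.0]]
force: [-0.6, 0.3, 0.3]
grip_width: 0.999
```

>>> servo_tool --series '[1, -0.2, -0.5, -35, 0, 0, 0, 1, -0.2, -0.5, -56, 0, 0, 0, 1, -0.2, -0.5, -56, 0, 0, 0, 1, -0.2, -0.5, -56, 0, 0, 0, 0.1, -0.2, -0.5, -56, 0, 0, 0, 0.1, -0.2, -0.5, -56, 0, 0, 0, 0.1, -0.2, -0.5, -56, 0, 0, 0, 0.1, -0.2, -0.5, -56, 0, 0, 0, 0.1, -0.2, -0.5, -56, 0, 0, 0, 0.1, -0.2, -0.5, -56, 0, 0, 0]'

```text
t: 12.1
tool_pos: [432.3, 315.2, 27.7]
orientation: [[-0.991, -0.132, 0.001], [-0.132, 0.991, 0.0], [-0.001, 0.0, -1.0]]
force: [-0.6, 0.3, 0.1]
grip_width: 0.614
```

>>> servo_tool --series '[0.1, 0, 0, 0, 0, 0, 0, 0.1, 0, 0, 0, 0, 0, 0, 0.1, 0, 0, 0, 0, 0, 0, 0.1, 0, 0, 0, 0, 0, 0, 0.1, 0, 0, 0, 0, 0, 0, 0.1, 0, 0, 0, 0, 0, 0, 0.1, 0, 0, 0, 0, 0, 0, 0.1, 0, 0, 0, 0, 0, 0, 0.1, 0, 0, 0, 0, 0, 0]'

```text
t: 12.85
tool_pos: [432.0, 315.2, 27.3]
orientation: [[-0.991, -0.132, -0.0], [-0.132, 0.991, -0.0], [0.0, -0.0, -1.0]]
force: [-0.3, -0.2, -0.2]
grip_width: 0.231
```

>>> servo_tool --series '[0.1, 0, 0, 40, 0, 0, 0, 0.1, 0, 0, 70, 0, 0, 0, 0.1, 142, -10, 70, 0, 0, 0, 0.1, 142, -10, 70, 0, 0, 0, 0.1, 142, -10, 70, 0, 0, 0, 0.1, 142, -10, 70, 0, 0, 0, 0.1, 142, -10, 70, 0, 0, 0, 0.1, 142, -10, 70, 0, 0, 0, 0.1, 142, -10, 35, 0, 0, 0, 0.1, 142, -10, 20, 0, 0, 0]'

```text
t: 13.68
tool_pos: [571.6, 305.1, 45.1]
orientation: [[-0.991, -0.134, -0.002], [-0.134, 0.991, -0.001], [0.002, -0.001, -1.0]]
force: [-1.6, -0.6, -1.4]
grip_width: 0.229
```

>>> servo_tool --series '[0.1, 0, 0, -10, 0, 0, 0, 0.1, 0, 0, -15.5, 0, 0, 0, 0.1, 0, 0, -15.5, 0, 0, 0, 0.1, 0, 0, -15.5, 0, 0, 0, 0.1, 0, 0, -15.5, 0, 0, 0]'

```text
t: 14.1
tool_pos: [574.0, 305.8, 32.5]
orientation: [[-0.991, -0.132, 0.001], [-0.132, 0.991, 0.001], [-0.001, 0.001, -1.0]]
force: [0.2, -0.8, -0.2]
grip_width: 0.23
```

>>> servo_tool --series '[0.1, 0, 0, -1.5, 0, 0, 0, 0.1, 0, 0, -1.5, 0, 0, 0, 0.5, 0, 0, -1.5, 0, 0, 0, 0.5, 0, 0, -1.5, 0, 0, 0, 0.5, 0, 0, -1.5, 0, 0, 0, 0.5, 0, 0, -1.5, 0, 0, 0, 0.5, 0, 0, 30, 0, 0, 0, 0.5, 0, 0, 70, 0, 0, 0, 0.6, 0, 0, 110, 0, 0, 0, 0.6, 0, 0, 150, 0, 0, 0]'

```text
t: 14.93
tool_pos: [573.5, 305.2, 183.3]
orientation: [[-0.991, -0.132, -0.001], [-0.132, 0.991, 0.0], [0.001, 0.0, -1.0]]
force: [1.1, 0.3, 0.3]
grip_width: 0.579
```

>>> servo_tool --series '[0.7, -146, -385, 0, 0, 0, -1.2, 0.7, -146, -385, 0, 0, 0, -1.2, 0.7, -146, -385, 0, 0, 0, -1.2, 0.7, -146, -385, 0, 0, 0, -1.2, 0.7, -146, -385, 0, 0, 0, -1.2, 0.7, -146, -385, 0, 0, 0, -1.2, 0.7, -146, -385, 0, 0, 0, -1.2, 0.7, -146, -385, 0, 0, 0, -1.2, 0.7, -146, -385, 0, 0, 0, -1.2, 0.7, -146, -385, 0, 0, 0, -1.2]'

```text
t: 15.77
tool_pos: [426.6, -82.2, 181.9]
orientation: [[-0.476, 0.88, -0.0], [0.88, 0.476, -0.001], [-0.001, -0.001, -1.0]]
force: [1.1, -1.0, 0.1]
grip_width: 0.704
```

>>> servo_tool --series '[0.7, 0, 0, 0, 0, 0, -0.85, 0.7, 0, 0, 0, 0, 0, -0.85, 0.7, 0, 0, 0, 0, 0, -0.85, 0.7, 0, 0, 0, 0, 0, -0.85, 0.7, 0, 0, 0, 0, 0, -0.85, 0.7, 0, 0, 0, 0, 0, -0.85, 0.7, 0, 0, 0, 0, 0, -0.85, 0.7, 0, 0, 0, 0, 0, -0.85, 0.7, 0, 0, 0, 0, 0, -0.85]'

```text
t: 16.52
tool_pos: [428.0, -79.6, 182.0]
orientation: [[0.336, 0.942, 0.0], [0.942, -0.336, -0.001], [-0.001, 0.0, -1.0]]
force: [0.7, -0.5, 0.2]
grip_width: 0.697
```

```bash
python3 - <<'E'
from h import *
p,d,P=grab('wrist');save(p,'w5.png',1.5);np.savez('w5',p=p,d=d,P=P)
s=manip.state();print(s['tool_pos'],s['orientation'][:,1],s['joints'])
Q=P.reshape(-1,3);Q=Q[np.isfinite(Q[:,2])]
for lo,hi in [(56,70),(30,37)]:
    S=Q[(Q[:,2]>lo)&(Q[:,2]<hi)&(np.hypot(Q[:,0]-442,Q[:,1]+38)<64)]
    r=cv2.minAreaRect(S[:,:2].astype(np.float32));print(len(S),r,S[:,2].mean())
p,d,P=grab('top');Q=P.reshape(-1,3)
S=Q[(Q[:,2]>25)&(Q[:,2]<40)&(np.hypot(Q[:,0]-574,Q[:,1]-305)<45)];print('A',len(S),S.mean(0) if len(S) else 0)
E
```

```text
[428.02030867 -79.63720783 181.91725666] [ 9.41716106e-01 -3.36408509e-01  3.01988599e-04] [ 57.50201698  17.57218324 -57.29826454 121.00822697  19.14627969
  50.87631508 -30.55160193]
1480 ((442.12420654296875, -38.04652404785156), (44.75423812866211, 26.709802627563477), 70.3465347290039) 63.30414677422936
4390 ((441.80224609375, -38.72042465209961), (107.8200912475586, 56.23966979980469), 70.0982666015625) 34.00054741251506
A 45 [572.54640213 305.49412539  31.65248671]
```

View pics/w5.png

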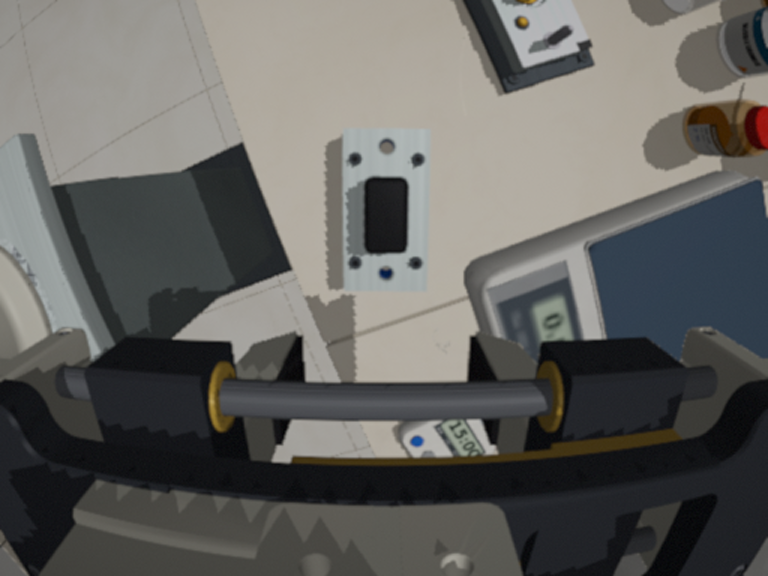

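The bar is at (386,215), squarely between the jaw directions; sleeve A stands in the tray (top camera, z 32). Grasp the bar.

>>> servo_tool --series '[0.7, 13.9, 41.2, -40, 0, 0, 0, 0.7, 13.9, 41.2, -75, 0, 0, 0, 0.7, 13.9, 41.2, -75, 0, 0, 0, 0.7, 13.9, 41.2, -75, 0, 0, 0, 0.7, 13.9, 41.2, -95, 0, 0, 0, 0.7, 13.9, 41.2, -115, 0, 0, 0, 0.7, 13.9, 41.2, -127.5, 0, 0, 0, 0.7, 13.9, 41.2, -127.5, 0, 0, 0, 0.7, 13.9, 41.2, -127.5, 0, 0, 0, 0.5, 13.9, 41.2, -127.5, 0, 0, 0]'

```text
t: 17.45
tool_pos: [443.1, -39.1, 55.8]
orientation: [[0.34, 0.94, 0.002], [0.94, -0.34, -0.001], [0.0, 0.002, -1.0]]
force: [0.0, -0.6, -0.6]
grip_width: 0.661
```

>>> servo_tool --series '[0.1, 0, 0, 0, 0, 0, 0, 0.1, 0, 0, 0, 0, 0, 0, 0.1, 0, 0, 0, 0, 0, 0, 0.1, 0, 0, 0, 0, 0, 0, 0.1, 0, 0, 0, 0, 0, 0, 0.1, 0, 0, 0, 0, 0, 0, 0.1, 0, 0, 0, 0, 0, 0, 0.1, 0, 0, 0, 0, 0, 0, 0.1, 0, 0, 0, 0, 0, 0, 0.1, 0, 0, 0, 0, 0, 0]'

```text
t: 18.28
tool_pos: [442.3, -38.7, 54.5]
orientation: [[0.34, 0.94, 0.001], [0.94, -0.34, -0.0], [-0.0, 0.001, -1.0]]
force: [0.3, -1.7, 4.2]
grip_width: 0.282
```

>>> servo_tool --series '[0.1, 0, 0, 40, 0, 0, 0, 0.1, 0, 0, 80, 0, 0, 0, 0.1, 0, 0, 100, 0, 0, 0, 0.1, 144, 119, 100, 0, 0, 0.405, 0.1, 144, 119, 100, 0, 0, 0.405, 0.1, 144, 119, 100, 0, 0, 0.405, 0.1, 144, 119, 100, 0, 0, 0.405, 0.1, 144, 119, 100, 0, 0, 0.405, 0.1, 144, 119, 100, 0, 0, 0.405, 0.1, 144, 119, 100, 0, 0, 0.405]'

```text
t: 19.12
tool_pos: [584.9, 82.0, 152.9]
orientation: [[-0.06, 0.998, -0.003], [0.998, 0.06, 0.001], [0.001, -0.003, -1.0]]
force: [-1.2, -0.2, -4.5]
grip_width: 0.283
```

>>> servo_tool --series '[0.1, 0, 0, 0, 0, 0, 0, 0.1, 0, 0, 0, 0, 0, 0, 0.1, 0, 0, 0, 0, 0, 0, 0.1, 0, 0, 0, 0, 0, 0]'

```text
t: 19.45
tool_pos: [585.4, 79.1, 154.2]
orientation: [[-0.057, 0.998, -0.0], [0.998, 0.057, -0.001], [-0.001, -0.0, -1.0]]
force: [-1.0, -1.3, -4.5]
grip_width: 0.281
```

```bash
python3 - <<'E'
from h import *
p,d,P=grab('wrist');save(p,'w6.png',1.5)
s=manip.state();T=np.array(s['tool_pos']);R=s['orientation'];print(s['t'],T,R[:,1],s['force'],s['grip_width'])
Q=P.reshape(-1,3);v=np.isfinite(Q[:,2]);L=(Q-T)@R
m=v&(L[:,2]>15)&(L[:,2]<25)&(abs(L[:,1])<45)&(abs(L[:,0])<75);S=L[m];print('plate top z',S[:,2].mean(),len(S),S.max(0),S.min(0))
for x0 in range(15,60,8):
    A=S[(S[:,0]>x0)&(S[:,0]<x0+8)]
    if len(A):print(x0,len(A),A[:,1].min().round(1),A[:,1].max().round(1))
for y0 in range(-25,25,10):
    A=S[(S[:,1]>y0)&(S[:,1]<y0+10)]
    if len(A):print('y',y0,A[:,0].max().round(1))
E
```

```text
19.5 [585.58932682  79.30423513 154.39251542] [ 9.98384965e-01  5.68107218e-02 -5.62626222e-05] [ 0.17081321 -0.39827421 -4.17813884] 0.28191929469029026
plate top z 20.743483217081334 7282 [54.63694285 27.54724526 24.98668973] [-50.93377158 -28.85092831  15.00486617]
15 790 -28.6 27.5
23 1327 -28.8 27.2
31 1398 -28.6 27.2
39 1200 -28.8 27.5
47 1405 -28.9 27.5
y -25 54.6
y -15 54.6
y -5 54.5
y 5 54.6
y 15 54.6
```

View pics/w6.png

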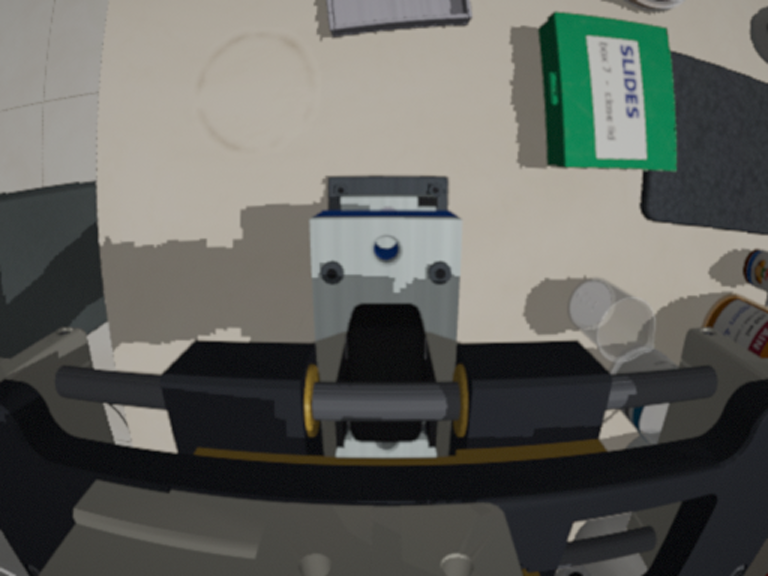

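>>> servo_tool --series '[0.1, 0, 0, -15, 0, 0, 0, 0.1, 0, 0, -26, 0, 0, 0, 0.1, 0, 0, -26, 0, 0, 0, 0.1, 0, 0, -26, 0, 0, 0, 0.1, 0, 0, -26, 0, 0, 0, 0.1, 0, 0, -26, 0, 0, 0, 0.1, 0, 0, -26, 0, 0, 0, 0.1, 0, 0, -26, 0, 0, 0, 0.1, 0, 0, -26, 0, 0, 0, 0.1, 0, 0, -26, 0, 0, 0]'

```text
t: 20.33
tool_pos: [586.1, 80.4, 128.5]
orientation: [[-0.058, 0.998, 0.0], [0.998, 0.058, -0.0], [-0.0, 0.0, -1.0]]
force: [-0.9, 0.4, -4.0]
grip_width: 0.279
```

>>> servo_tool --series '[0.1, 0.4, -0.3, -3, 0, 0, 0.003, 0.1, 0.4, -0.3, -6, 0, 0, 0.003, 0.1, 0.4, -0.3, -8, 0, 0, 0.003, 0.1, 0.4, -0.3, -10, 0, 0, 0.003, 0.1, 0.4, -0.3, -12, 0, 0, 0.003, 0.1, 0.4, -0.3, -14, 0, 0, 0.003, 0.1, 0.4, -0.3, -16, 0, 0, 0.003, 0.1, 0.4, -0.3, -18, 0, 0, 0.003, 0.1, 0.4, -0.3, -20, 0, 0, 0.003, 0.1, 0.4, -0.3, -20, 0, 0, 0.003]'

```text
t: 21.17
tool_pos: [586.1, 80.0, 107.8]
orientation: [[-0.061, 0.998, -0.001], [0.998, 0.061, -0.0], [-0.0, -0.001, -1.0]]
force: [-0.5, -1.1, -4.1]
grip_width: 0.28
```

>>> servo_tool --series '[0.1, 0, 0, -2, 0, 0, 0, 0.1, 0, 0, -4, 0, 0, 0, 0.1, 0, 0, -6, 0, 0, 0, 0.1, 0, 0, -8, 0, 0, 0, 0.1, 0, 0, -10, 0, 0, 0, 0.1, 0, 0, -12, 0, 0, 0, 0.1, 0, 0, -13, 0, 0, 0, 0.1, 0, 0, -13, 0, 0, 0, 0.1, 0, 0, -13, 0, 0, 0]'

```text
t: 21.92
tool_pos: [586.3, 80.1, 95.3]
orientation: [[-0.061, 0.998, -0.0], [0.998, 0.061, 0.0], [0.0, -0.0, -1.0]]
force: [0.1, -0.1, -3.4]
grip_width: 0.282
```

>>> servo_tool --series '[0.1, 0, 0, -2, 0, 0, 0, 0.1, 0, 0, -4, 0, 0, 0, 0.1, 0, 0, -5.5, 0, 0, 0, 0.1, 0, 0, -7, 0, 0, 0, 0.1, 0, 0, -8.5, 0, 0, 0, 0.1, 0, 0, -8.5, 0, 0, 0, 0.1, 0, 0, -8.5, 0, 0, 0, 0.1, 0, 0, -8.5, 0, 0, 0]'

```text
t: 22.58
tool_pos: [586.6, 80.2, 87.3]
orientation: [[-0.061, 0.998, 0.001], [0.998, 0.061, 0.0], [-0.0, 0.001, -1.0]]
force: [-1.6, 0.0, 4.8]
grip_width: 0.283
```

Springs are bearing (+8 N change). Pressing a little further until firm contact.

>>> servo_tool --series '[0.1, 0, 0, -1, 0, 0, 0, 0.1, 0, 0, -1.5, 0, 0, 0, 0.1, 0, 0, -1.5, 0, 0, 0, 0.1, 0, 0, -1.5, 0, 0, 0, 0.1, 0, 0, -1.5, 0, 0, 0]'

```text
t: 23.0
tool_pos: [586.7, 79.9, 86.5]
orientation: [[-0.061, 0.998, 0.001], [0.998, 0.061, -0.001], [-0.001, 0.001, -1.0]]
force: [-4.8, -2.4, 13.0]
grip_width: 0.282
```

>>> servo_tool --series '[0.1, -0.3, 0.1, -0.8, 0, 0, 0, 0.1, -0.3, 0.1, -0.8, 0, 0, 0, 0.1, -0.3, 0.1, -0.8, 0, 0, 0, 0.1, -0.3, 0.1, -0.8, 0, 0, 0]'

```text
t: 23.33
tool_pos: [586.7, 79.9, 86.5]
orientation: [[-0.06, 0.998, 0.001], [0.998, 0.06, -0.001], [-0.001, 0.001, -1.0]]
force: [-5.7, -3.0, 17.9]
grip_width: 0.28
```

```bash
python3 - <<'E'
from h import *
p,d,P=grab('wrist');s=manip.state();T=np.array(s['tool_pos']);R=s['orientation'];print(s['t'],T,s['force'],s['grip_width'])
Q=P.reshape(-1,3);L=(Q-T)@R
m=(L[:,2]>10)&(L[:,2]<30)&(abs(L[:,1])<24)&(L[:,0]>26)&(L[:,0]<52);S=Q[m];S=S[abs(S[:,2]-np.median(S[:,2]))<2]
A=np.c_[S[:,:2]-[586,80],np.ones(len(S))];print('plate plane (slopes, z)',np.linalg.lstsq(A,S[:,2],rcond=None)[0],np.median(S[:,2]))
g=Q[(Q[:,2]>-10)&(Q[:,2]<6)&(Q[:,1]>140)&(Q[:,1]<220)&(Q[:,0]>450)&(Q[:,0]<540)];print('bench z',np.median(g[:,2]))
p,d,P=grab('scene');save(p[150:290,170:380],'s7.png',3.7)
p,d,P=grab('top');Q=P.reshape(-1,3)
S=Q[(Q[:,2]>25)&(Q[:,2]<40)&(np.hypot(Q[:,0]-574,Q[:,1]-305)<45)];print('A',len(S),S.mean(0))
E
```

```text
23.3833 [586.68576837  79.88146038  86.45809273] [-5.86484689 -4.00202334 18.04434063] 0.28492645691841173
plate plane (slopes, z) [-1.06154714e-04 -3.78807770e-03  6.60727820e+01] 65.93227173609928
bench z 0.2627197862250341
A 44 [572.52122004 305.39251651  31.78325102]
```

View pics/s7.png

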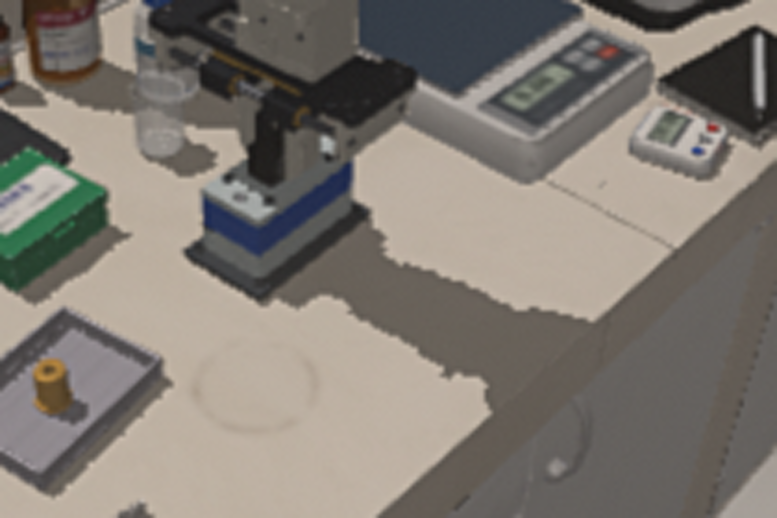

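The picture shows the blue half flush on the lower half with no gap (280,210), and sleeve A upright in the tray (52,385). The plate top is level at z 66.0 mm, which is 32 + 34, and the press is steady at 18 N. Handing in.

```bash
python3 -c "
from workcell import manip
print(manip.close_job()); s=manip.state(); print(s['t'],s['tool_pos'],s['force'])"
```

```text
the job is handed in; nothing more can be done
None
the job is handed in; nothing more can be done
```

The mould is ready and I handed it in at about 23.5 s, with the gripper still holding the upper half pressed shut. `close_job` gives no verdict.

- **Fitting sleeve:** The wrist image showed bores of about 12 and 8 mm, so I tried the wider one first. It slid down the core pin without resistance to the pocket floor. Its top then measured z ≈ 56 mm, as it should, and it was centred on the pin within about 1 mm.
- **Other sleeve:** Because the first one fitted, I never tried the second on the pin, although you asked to try both. I judged it from the image alone. It stands upright in the steel tray near the centre, and the last top-camera check confirmed that.
- **Upper half:** It went over both dowels and down against the spring pins. The last check put its plate top at z = 66.0 mm (expected 66), level within 0.004 rad, and the scene picture shows no gap.
- **Press:** The gripper pushes down with about 18 N, and the last bit of push did not move it any lower. There is also a sideways force of about 7 N, from a misalignment of less than 1 mm against the dowels.
- **Left alone:** I planned the moves clear of the timer, beaker, forceps and small bottle. I took no final measurement of their positions.

No checks failed. The position estimates from the two cameras and the arm differed by up to about 0.7 mm.

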